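# Re-rack the sample vials in reverse order

## Robot

A 7-joint arm with a two-finger parallel gripper is mounted at the origin on a cart in front of the work surface, level with it; the furniture and walls round the work are solid. World frame = base frame: x ahead of the robot, y to its left, z up, the work surface at z = 0. Lengths are in m, angles in rad, forces in N, time in s.
With the tool pointing down it reaches from about 0.4 to 0.85 m from the base axis. Payload 4.5 kg.
Tool frame: the origin (TCP) lies on the centre line of the jaws, within the pads' length; the fingertips stand r.tip_reach ahead of it and the grasp point (between the pads) lies 3 mm ahead of it (r.tip_reach is the distance from the TCP to the fingertips, in m); z points along the fingers, y is the line along which they close (so a half turn about z gives the same grasp; the last joint's range is limited). The gripper opens to 88 mm and grips with 3 to 60 N. Pads are 18 mm wide; open, the fingers measure 123 mm over their backs; the gripper's body (75 mm by 187 mm) begins 45 mm behind the grasp point.
Start: joints at [1.299, 0.689, -0.195, 1.565, 0.157, 0.902, -0.215], TCP at [0.188, -0.596, 0.261] pointing down, gripper open.
Joint ranges: [-3.01, 3.01], [-0.46, 2.08], [-1.47, 1.51], [0.13, 2.56], [-1, 4.14], [0.04, 2.09], [-2.66, 2.66]. Speed limits (rad/s): [2.57, 2.57, 3.14, 3.14, 3.14, 3.14, 3.14].

## Interface

Orientations are given as a unit quaternion [x, y, z, w].
In Python, from plant import readout, eyes, ticket, r gives the robot as it stands. The module is installed in compiled form; this text tells all that it offers.
- The arm moves only by the tool carry_out, never from a script. Its argument "motion" is a list that holds one entry, the list of rows, each a list of 7 numbers: the shift along the tool's x, y, z in mm, then the turn, a rotation vector about the tool's x, y, z in rad, then the opening in per cent of the stroke, from 0 (shut) to 100 (fully open). In form: [[[dx, dy, dz, ax, ay, az, claw], ...]]. A call has 1 to 8 rows; each row shifts and turns the commanded pose from where the row before left it, along the tool's axes as they then stand; what a row does not reach is not made up. A row lasts 1/10 s, in which the tool goes at most 50 mm and 8.59 degrees, less where a joint would pass 70% of its speed; a pose out of reach is approached as far as the arm can. A call is refused whole if a number of a shift passes 50 or a number of a turn 0.15, either way. A call with a gripper value outside its range is refused whole. The fingers move at their own pace and stop on an object; "squeeze" is the grip in N (left out, the last holds). Time passes only in rows, so rows that do not move let the fingers close. It gives the time, the measured TCP pose, the force and the opening at its end, in the units of the state.
- readout.get_state(): the state, without advancing time (a new reading comes with each control period).
- eyes.snapshot(name): name is "scene" or "side" or "wrist"; returns a dict with "pixels" (420x560x3 uint8, red, green, blue), "K" (3x3 intrinsics, pixels), "origin" and "attitude" of the camera in the world. Camera axes: x right, y down, z forward; pixel columns grow to the right and rows downward; lengths in m; the calibration is good to about 2 mm. A picture is of the moment at which its call begins. There is no depth.
- ticket.finish_job(): hands the job in, once; it reports no verdict.
The state is a dict: "clock": time; "q": joint angles; "qd": joint speeds; "joint_torque": joint torques, N m; "tool_pos": TCP position; "eef_rot": TCP orientation; "contact_force": force on the tool from outside, world axes, zero at the start; "moment": the same for the moment, N m; "opening": opening from 0.0 (shut) to 1.0 (fully open).
Only numpy, scipy, OpenCV 4.12 (cv2) and the standard library are available. Lean on these libraries where they do the work, as an engineer would, in place of code of your own. Each camera call takes 0.05 s, during which the arm holds its last target. There are 200 camera calls.

## Task

The samples are to be measured last one first: move the four vials from the white rack to the grey rack in reverse order, so that the vial nearest the orange end of the white rack ends up in the well farthest from the orange end of the grey rack, and so on, the last vial of the row ending nearest the grey rack's orange end. Leave each vial standing upright on the floor of its own well, and do not tip any vial over on the way.

Things in the scene. Friction and masses are not known exactly. Their poses are not given: they have to be found in the camera images.
- white_rack: fixed white rack, 50 x 150 mm, 38 mm high; orange block on one end. Origin: centre of the white part's underside; x across, y along the rack toward the orange end, z up. Five holes 19 mm wide at y = +55, +27.5, 0, -27.5, -55 mm, x = 0; at the start vials stand in the first four from the orange end, bottoms 5 mm and tops 65 mm above the worktop. Lift them straight up till clear.
- grey_rack: fixed grey rack, 42 x 156 mm, 32 mm high; orange block on one end. Origin: centre of the grey part's underside; x across, y along the rack toward the orange end, z up. Four open square wells, 34 mm wide, 4 mm walls, centres at y = +57, +19, -19, -57 mm, x = 0; flat well floor 4 mm above the worktop. Empty at the start.
- vial_red: loose glass vial with red screw cap, 15 mm diameter, 60 mm tall, about 13 to 22 g, upright in one of the white rack's first four holes; which one is drawn at random. Origin: centre of its flat underside; z up along the vial. It can be gripped round its upper end, above the rack, with the fingers on either side of the row; neighbours in the white rack are 27.5 mm apart centre to centre
- vial_blue: loose glass vial with blue screw cap, 15 mm diameter, 60 mm tall, about 13 to 22 g, upright in one of the white rack's first four holes; which one is drawn at random. Origin: centre of its flat underside; z up along the vial. It can be gripped round its upper end, above the rack, with the fingers on either side of the row; neighbours in the white rack are 27.5 mm apart centre to centre
- vial_white: loose glass vial with white screw cap, 15 mm diameter, 60 mm tall, about 13 to 22 g, upright in one of the white rack's first four holes; which one is drawn at random. Origin: centre of its flat underside; z up along the vial. It can be gripped round its upper end, above the rack, with the fingers on either side of the row; neighbours in the white rack are 27.5 mm apart centre to centre
- vial_black: loose glass vial with black screw cap, 15 mm diameter, 60 mm tall, about 13 to 22 g, upright in one of the white rack's first four holes; which one is drawn at random. Origin: centre of its flat underside; z up along the vial. It can be gripped round its upper end, above the rack, with the fingers on either side of the row; neighbours in the white rack are 27.5 mm apart centre to centre
- tab_red: fixed red colour tab in a yellow frame, 18 x 22 mm, 3 mm thick, sticking out level from the white rack's side (at its -x side, top about 30 mm above the worktop), beside the hole in which the red-capped vial starts; it stays there. Origin: centre of its underside, 34 mm from the middle of that hole along the rack's -x; same axes as the white rack
- tab_blue: fixed blue colour tab in a yellow frame, 18 x 22 mm, 3 mm thick, sticking out level from the white rack's side (at its -x side, top about 30 mm above the worktop), beside the hole in which the blue-capped vial starts; it stays there. Origin: centre of its underside, 34 mm from the middle of that hole along the rack's -x; same axes as the white rack
- tab_white: fixed white colour tab in a yellow frame, 18 x 22 mm, 3 mm thick, sticking out level from the white rack's side (at its -x side, top about 30 mm above the worktop), beside the hole in which the white-capped vial starts; it stays there. Origin: centre of its underside, 34 mm from the middle of that hole along the rack's -x; same axes as the white rack
- tab_black: fixed black colour tab in a yellow frame, 18 x 22 mm, 3 mm thick, sticking out level from the white rack's side (at its -x side, top about 30 mm above the worktop), beside the hole in which the black-capped vial starts; it stays there. Origin: centre of its underside, 34 mm from the middle of that hole along the rack's -x; same axes as the white rack

How it is judged:
At the end, for the whole second after the job is handed in: Vials that began in holes 1, 2, 3, 4 of the white rack stand in wells 4, 3, 2, 1 of the grey rack (counted from the orange ends): each within 13 mm of the well's centre along x and y, underside under 9 mm above the worktop, within 0.15 rad of upright, at rest (below 0.02 m/s) (((y of tab_red in the frame of white_rack between 0.045 and 0.065 m and y of vial_red in the frame of grey_rack between -0.07 and -0.044 m) or (y of tab_red in the frame of white_rack between 0.0175 and 0.0375 m and y of vial_red in the frame of grey_rack between -0.032 and -0.006 m) or (y of tab_red in the frame of white_rack between -0.01 and 0.01 m and y of vial_red in the frame of grey_rack between 0.006 and 0.032 m) or (y of tab_red in the frame of white_rack between -0.0375 and -0.0175 m and y of vial_red in the frame of grey_rack between 0.044 and 0.07 m)) and x of vial_red in the frame of grey_rack between -0.013 and 0.013 m and z of each of vial_red, vial_blue, vial_white, vial_black in the frame of grey_rack below 0.009 m and angle between each of vial_red, vial_blue, vial_white, vial_black's own z axis and vertical below 0.15 rad and linear speed of each of vial_red, vial_blue, vial_white, vial_black below 0.02 m/s and ((y of tab_blue in the frame of white_rack between 0.045 and 0.065 m and y of vial_blue in the frame of grey_rack between -0.07 and -0.044 m) or (y of tab_blue in the frame of white_rack between 0.0175 and 0.0375 m and y of vial_blue in the frame of grey_rack between -0.032 and -0.006 m) or (y of tab_blue in the frame of white_rack between -0.01 and 0.01 m and y of vial_blue in the frame of grey_rack between 0.006 and 0.032 m) or (y of tab_blue in the frame of white_rack between -0.0375 and -0.0175 m and y of vial_blue in the frame of grey_rack between 0.044 and 0.07 m)) and x of vial_blue in the frame of grey_rack between -0.013 and 0.013 m and ((y of tab_white in the frame of white_rack between 0.045 and 0.065 m and y of vial_white in the frame of grey_rack between -0.07 and -0.044 m) or (y of tab_white in the frame of white_rack between 0.0175 and 0.0375 m and y of vial_white in the frame of grey_rack between -0.032 and -0.006 m) or (y of tab_white in the frame of white_rack between -0.01 and 0.01 m and y of vial_white in the frame of grey_rack between 0.006 and 0.032 m) or (y of tab_white in the frame of white_rack between -0.0375 and -0.0175 m and y of vial_white in the frame of grey_rack between 0.044 and 0.07 m)) and x of vial_white in the frame of grey_rack between -0.013 and 0.013 m and ((y of tab_black in the frame of white_rack between 0.045 and 0.065 m and y of vial_black in the frame of grey_rack between -0.07 and -0.044 m) or (y of tab_black in the frame of white_rack between 0.0175 and 0.0375 m and y of vial_black in the frame of grey_rack between -0.032 and -0.006 m) or (y of tab_black in the frame of white_rack between -0.01 and 0.01 m and y of vial_black in the frame of grey_rack between 0.006 and 0.032 m) or (y of tab_black in the frame of white_rack between -0.0375 and -0.0175 m and y of vial_black in the frame of grey_rack between 0.044 and 0.07 m)) and x of vial_black in the frame of grey_rack between -0.013 and 0.013 m); the robot touches nothing.
It fails at once if the red-capped vial is tipped over (more than 0.8 rad from upright) (angle between vial_red's own z axis and vertical above 0.8 rad).
It fails at once if the blue-capped vial is tipped over (more than 0.8 rad from upright) (angle between vial_blue's own z axis and vertical above 0.8 rad).
It fails at once if the white-capped vial is tipped over (more than 0.8 rad from upright) (angle between vial_white's own z axis and vertical above 0.8 rad).
It fails at once if the black-capped vial is tipped over (more than 0.8 rad from upright) (angle between vial_black's own z axis and vertical above 0.8 rad).
It also fails if it takes over 104 s, if anything falls off the work surface, if the arm or the gripper's body presses on something with over 40 N, if the wrist force passes 120 N, or if a joint passes its speed limit or range.

## Working session

There is one attempt and no reset: what is moved stays moved. The work goes in short steps, Python scripts to look and compute and a tool call to move; the robot and the scene stay as the last step left them, time stands still between calls to the robot, and variables do not carry over. Pictures are saved under pics/ and viewed, on a budget of 14 in all, crops included, one or two more only if the job needs it, and the job is handed in when it is done.

Besides the shell and the picture viewer there is one more tool, called after "Emit:" as name(argument=value, ...), one argument or row to a line, values as JSON. carry_out: Moves the arm, as the interface text tells. Its arguments: {"type":"object","properties":{"motion":{"type":"array","items":{"type":"array","items":{"type":"array","items":{"type":"number"}}}},"squeeze":{"type":"number"}},"required":["motion"]}

```bash
mkdir -p pics
cat > h.py <<'E'
import numpy as np, cv2
from scipy.spatial.transform import Rotation as R
from plant import readout, eyes, ticket, r
def cam(n):
    s=eyes.snapshot(n); a=np.array(s["attitude"],float)
    M=a if a.shape==(3,3) else R.from_quat(a).as_matrix()
    return s["pixels"],np.array(s["K"]),np.array(s["origin"]),M
def back(uv,z,K,o,M):
    d=M@np.linalg.inv(K)@np.array([uv[0],uv[1],1.]); return o+d*(z-o[2])/d[2]
def proj(p,K,o,M):
    c=K@(M.T@(np.array(p)-o)); return c[:2]/c[2]
E
python3 - <<'E'
from h import *
s=readout.get_state();print({k:np.round(v,3) for k,v in s.items()},r.tip_reach)
for n in("scene","side"):
    p,K,o,M=cam(n);cv2.imwrite(f"pics/{n}0.png",p[:,:,::-1]);print(n,K,o,M)
    np.savez(f"{n}0.npz",K=K,o=o,M=M,p=p)
E
```

```text
{'clock': np.float64(0.0), 'q': array([ 1.299,  0.69 , -0.195,  1.566,  0.157,  0.902, -0.215]), 'qd': array([-0.001,  0.001,  0.002,  0.   ,  0.002,  0.   ,  0.001]), 'joint_torque': array([ 1.0000e-03, -5.2755e+01, -1.2670e+00, -1.5343e+01, -5.3000e-02,
        7.0000e-03,  0.0000e+00]), 'tool_pos': array([ 0.188, -0.595,  0.26 ]), 'eef_rot': array([ 0.988,  0.152, -0.   , -0.001]), 'contact_force': array([ 0.764, -0.389, -0.28 ]), 'moment': array([-0.01 ,  0.009, -0.016]), 'opening': np.float64(0.994)} 0.022
scene [[469.32157319   0.         281.70721586]
 [  0.         469.32157319 205.41075308]
 [  0.           0.           1.        ]] [-0.10023062  0.5440359   0.53937688] [[-0.68620969 -0.34328483  0.64130475]
 [-0.72739737  0.32754156 -0.60300048]
 [-0.00305305 -0.88026817 -0.47446668]]
side [[514.75283315   0.         278.93436697]
 [  0.         514.75283315 206.69901147]
 [  0.           0.           1.        ]] [ 0.38365712 -0.83737523  0.56956714] [[ 0.97857513 -0.12124655  0.16640309]
 [-0.20553395 -0.52776165  0.82415013]
 [-0.0121042  -0.84069431 -0.54137471]]
```

View pics/scene0.png

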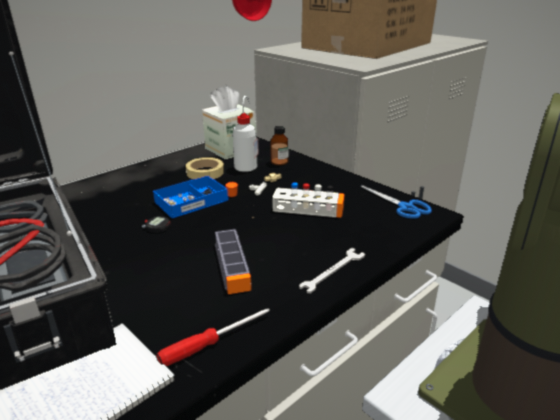

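View pics/side0.png

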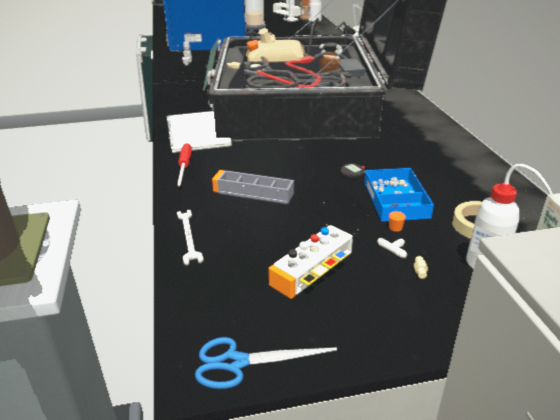

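The side view shows the white rack at about (312,260) with its orange end at (283,278), and the grey rack at about (254,186) with its orange end at (218,182). I'll zoom in on both.

Run:
```python
from h import *
p=np.load("side0.npz")["p"][:,:,::-1]
a=cv2.resize(p[220:300,260:360],(800,640),interpolation=cv2.INTER_CUBIC)[:600]
b=cv2.resize(p[165:205,205:305],(800,320),interpolation=cv2.INTER_CUBIC)
cv2.imwrite("pics/c1.png",a);cv2.imwrite("pics/c2.png",b)
```

```text
(no output)
```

View pics/c1.png

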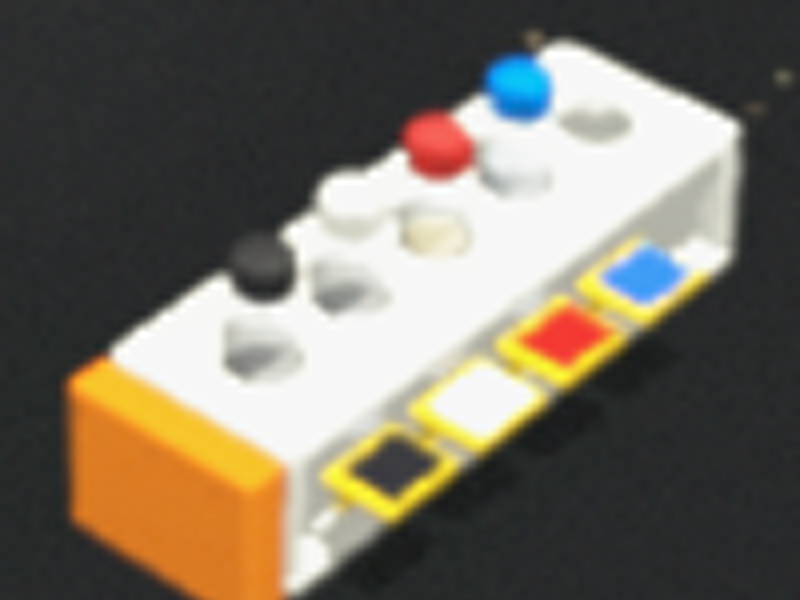

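View pics/c2.png

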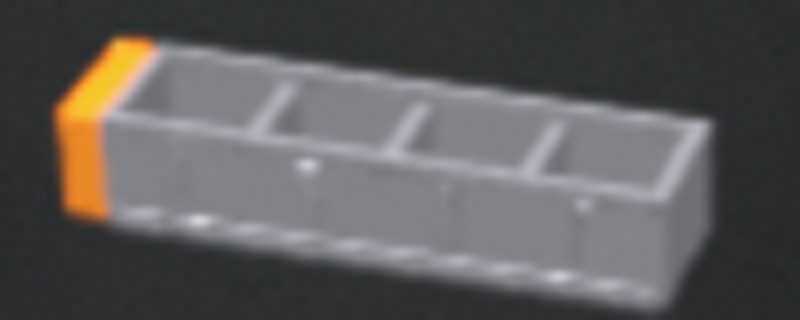

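Zooms: from the orange end the caps are black, white, red and blue, at (262,265), (352,203), (437,145) and (518,87) in the x8 crop. The tabs agree. Next I'll fit both rack poses from their top corners.

Run:
```python
from h import *
d=np.load("side0.npz");K,o,M=d["K"],d["o"],d["M"]
f=lambda c,off,z:np.array([back((np.array(q)-3.5)/8+off,z,K,o,M)[:2] for q in c])
W=f([(110,355),(285,462),(552,40),(742,128)],(260,220),.038)
G=f([(160,42),(105,115),(712,122),(663,197)],(205,165),.032)
for n,C in(("W",W),("G",G)):
    e=C[:2].mean(0);g=C[2:].mean(0);u=e-g
    print(n,C.round(4).tolist(),"len",np.linalg.norm(u),"wid",np.linalg.norm(C[0]-C[1]),np.linalg.norm(C[2]-C[3]),"ctr",(e+g)/2,"yaw of y",np.arctan2(u[1],u[0]))
V=f([(262,250),(352,188),(437,130),(518,72)],(260,220),.065);print(V)
s=readout.get_state();print(R.from_quat(s["eef_rot"]).as_matrix().round(3))
p,K,o,M=cam("wrist");print(o,M[:,2])
```

```text
W [[0.5028, -0.1944], [0.5298, -0.2345], [0.6222, -0.1066], [0.653, -0.1482]] len 0.14933018803706044 wid 0.04831261026774975 0.051812882176852086 ctr [ 0.57694931 -0.17091265] yaw of y -2.518982029069023
G [[0.464, 0.1526], [0.4451, 0.1159], [0.6002, 0.0761], [0.5793, 0.0415]] len 0.1548383404463275 wid 0.04128896541931985 0.040361899102489045 ctr [0.5221515  0.09652143] yaw of y 2.6326805751423112
[[ 0.53282761 -0.20139584]
 [ 0.55537853 -0.18539122]
 [ 0.57749574 -0.16984735]
 [ 0.59967461 -0.1534921 ]]
[[ 0.954  0.301 -0.001]
 [ 0.301 -0.954  0.002]
 [-0.    -0.002 -1.   ]]
[ 0.26015587 -0.57323545  0.38323993] [-0.27973511 -0.08648513 -0.95617393]
```

```bash
cat >> h.py <<'E'
WC=np.array([.5770,-.1702]); WU=np.array([np.cos(-2.519),np.sin(-2.519)])
GC=np.array([.5222,.0965]); GU=np.array([np.cos(2.6327),np.sin(2.6327)])
hole=lambda i:WC+WU*(.055-.0275*(i-1))
well=lambda i:GC+GU*(.057-.038*(i-1))
YW,YG=-.948,-2.080   # yaw of tool y at each rack
def need(xy,z,yaw):
    s=readout.get_state();m=R.from_quat(s["eef_rot"]).as_matrix()
    y0=np.arctan2(m[1,1],m[0,1]);y=np.array([np.cos(yaw),np.sin(yaw)]);x=np.array([-y[1],y[0]])
    d=np.array(xy)-s["tool_pos"][:2]
    print("turn az %.3f then dx %.1f dy %.1f dz %.1f mm; tilt"%(y0-yaw,1e3*d@x,1e3*d@y,1e3*(s["tool_pos"][2]-z)),m[:2,2].round(4),"t",s["clock"],"op",round(float(s["opening"]),3),s["tool_pos"].round(4))
E
python3 -c "
from h import *
need(hole(1),.16,YW);print(hole(1),well(4),well(1))"
```

```text
turn az -0.317 then dx 509.1 dy -118.6 dz 100.1 mm; tilt [-0.0005  0.0012] t 0.15 op 0.998 [ 0.188  -0.5956  0.2601]
[ 0.53231969 -0.20227288] [0.57197722 0.068729  ] [0.47242278 0.124271  ]
```

Emit:
carry_out(
  motion=[
    [[0,0,0,0,0,-0.106,100],[0,0,0,0,0,-0.106,100],[0,0,0,0,0,-0.106,100],[46,-10,8,0,0,0,70],[46,-10,8,0,0,0,70],[46,-10,8,0,0,0,70],[46,-10,8,0,0,0,70],[46,-10,8,0,0,0,70]],
  ],
)

```text
clock: 0.95
tool_pos: [0.3465, -0.4196, 0.2203]
eef_rot: [0.952, 0.307, 0.0, -0.0]
contact_force: [-0.0, 0.4, 1.0]
opening: 0.702
```

```bash
python3 -c "
from h import *
need(hole(1),.16,YW)"
```

```text
turn az 0.001 then dx 277.7 dy -68.1 dz 60.3 mm; tilt [-0.      0.0001] t 0.95 op 0.702 [ 0.3465 -0.4196  0.2203]
```

Emit:
carry_out(
  motion=[
    [[46,-11,10,0,0,0,70],[46,-11,10,0,0,0,70],[46,-11,10,0,0,0,70],[46,-11,10,0,0,0,70],[46,-12,10,0,0,0,70],[48,-12,10,0,0,0,70],[0,0,0,0,0,0,70],[0,0,0,0,0,0,70]],
  ],
)

```text
clock: 1.75
tool_pos: [0.5317, -0.2023, 0.1603]
eef_rot: [0.951, 0.308, -0.0, -0.0]
contact_force: [-0.7, -0.2, 0.3]
opening: 0.703
```

Run:
```python
from h import *
need(hole(1),.064,YW)
p,K,o,M=cam("wrist");p=p[:,:,::-1].copy()
for i in range(1,5):
    for z in (.065,.038):
        u=proj([*hole(i),z],K,o,M);print(i,z,u.round());cv2.drawMarker(p,tuple(int(v) for v in u),(0,255,0) if z>.05 else (255,0,255),0,12,1)
cv2.imwrite("pics/w1.png",p)
```

```text
turn az 0.004 then dx 0.5 dy 0.4 dz 96.3 mm; tilt [-0.0009  0.0005] t 1.75 op 0.703 [ 0.5317 -0.2023  0.1603]
1 0.065 [287. 224.]
1 0.038 [287. 212.]
2 0.065 [287. 183.]
2 0.038 [287. 175.]
3 0.065 [287. 139.]
3 0.038 [287. 135.]
4 0.065 [287.  91.]
4 0.038 [287.  93.]
```

View pics/w1.png

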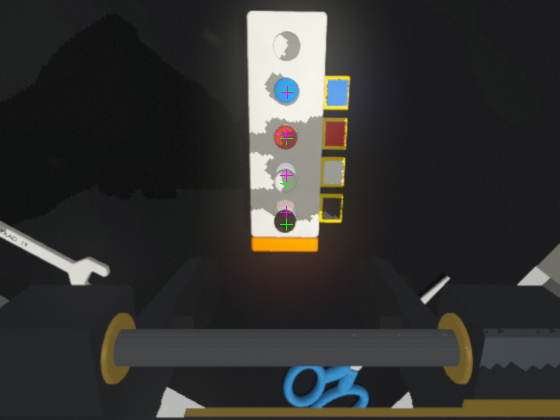

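The wrist view has the green cap markers within 2–3 px of the caps (black at about (285,221)), so the fit holds. Going down to grip.

Emit:
carry_out(
  motion=[
    [[0,0,32,0,0,0,60],[0,0,32,0,0,0,60],[0,0,32,0,0,0,60],[0,0,0,0,0,0,40],[0,0,0,0,0,0,10],[0,0,0,0,0,0,5],[0,0,0,0,0,0,5],[0,0,0,0,0,0,5]],
  ],
  squeeze=12,
)

```text
clock: 2.6
tool_pos: [0.5317, -0.2043, 0.066]
eef_rot: [0.952, 0.307, 0.001, 0.001]
contact_force: [0.3, 0.0, -0.2]
opening: 0.17
```

Emit:
carry_out(
  motion=[
    [[0,0,0,0,0,0,5],[0,0,-10,0,0,0,5],[0,0,-25,0,0,0,5],[0,0,-30,0,0,0,5],[0,0,-30,0,0,0,5],[0,0,-10,0,0,0,5],[0,0,0,0,0,0,5]],
  ],
)

```text
clock: 3.3
tool_pos: [0.5321, -0.2042, 0.1714]
eef_rot: [0.952, 0.307, 0.001, 0.001]
contact_force: [0.6, 0.7, -0.4]
opening: 0.17
```

Run:
```python
from h import *
need(well(4),.169,YG)
p,K,o,M=cam("wrist");cv2.imwrite("pics/w2.png",p[:,:,::-1])
```

```text
turn az 1.133 then dx -98.2 dy -257.7 dz 2.4 mm; tilt [ 0.0032 -0.0011] t 3.3 op 0.17 [ 0.5321 -0.2042  0.1714]
```

View pics/w2.png

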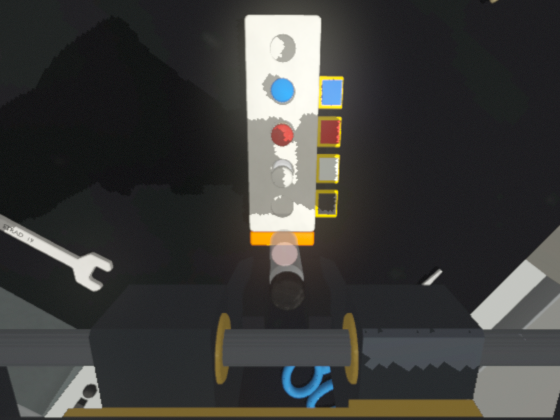

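The wrist view shows the black-capped vial held upright between the fingers at (287,290), with hole 1 empty.

Emit:
carry_out(
  motion=[
    [[0,0,0,0,0,0.141,5],[0,0,0,0,0,0.142,5],[0,0,0,0,0,0.142,5],[0,0,0,0,0,0.142,5],[0,0,0,0,0,0.142,5],[0,0,0,0,0,0.142,5],[0,0,0,0,0,0.141,5],[0,0,0,0,0,0.141,5]],
  ],
)

```text
clock: 4.15
tool_pos: [0.5302, -0.2035, 0.168]
eef_rot: [0.967, -0.255, -0.002, 0.0]
contact_force: [-0.4, -0.5, -0.2]
opening: 0.168
```

Emit:
carry_out(
  motion=[
    [[-16,-43,0,0,0,0,5],[-16,-43,0,0,0,0,5],[-16,-43,0,0,0,0,5],[-16,-43,0,0,0,0,5],[-17,-43,0,0,0,0,5],[-17,-43,0,0,0,0,5],[0,0,0,0,0,0,5],[0,0,0,0,0,0,5]],
  ],
)

```text
clock: 4.95
tool_pos: [0.5704, 0.0705, 0.1681]
eef_rot: [0.968, -0.25, -0.001, 0.001]
contact_force: [-0.1, -0.2, -0.2]
opening: 0.171
```

Run:
```python
from h import *
need(well(4),.066,YG);print(readout.get_state()["q"].round(2))
p,K,o,M=cam("wrist");p=p[:,:,::-1].copy()
for i in range(1,5):
    u=proj([*well(i),.032],K,o,M);cv2.drawMarker(p,tuple(int(v) for v in u),(0,255,0),0,12,1)
cv2.imwrite("pics/w3.png",p)
```

```text
turn az 0.003 then dx 2.3 dy 0.8 dz 102.1 mm; tilt [-0.003 -0.001] t 4.95 op 0.171 [0.5704 0.0705 0.1681]
[-0.33  0.76  0.22  1.82 -0.28  0.6  -2.02]
```

View pics/w3.png

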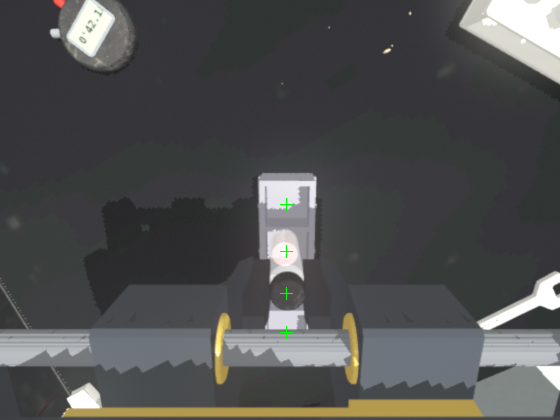

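The wrist view puts the grey rack's well 4 under its marker (286,204), and the vial hangs straight above it. Lowering.

Emit:
carry_out(
  motion=[
    [[2,1,25,0,0,0,5],[0,0,35,0,0,0,5],[0,0,25,0,0,0,5],[0,0,10,0,0,0,5],[0,0,6,0,0,0,5],[0,0,0,0,0,0,5],[0,0,0,0,0,0,5]],
  ],
)

```text
clock: 5.7
tool_pos: [0.5735, 0.0669, 0.0698]
eef_rot: [0.968, -0.252, 0.001, -0.0]
contact_force: [0.3, -0.4, 0.2]
opening: 0.163
```

Run:
```python
from h import *
need(well(4),.065,YG)
```

```text
turn az -0.001 then dx -2.2 dy -0.9 dz 4.8 mm; tilt [ 0.0017 -0.0002] t 5.7 op 0.163 [0.5735 0.0669 0.0698]
```

Emit:
carry_out(
  motion=[
    [[-1,0,4,0,0,0,5],[0,0,0,0,0,0,5],[0,0,0,0,0,0,5]],
  ],
)

```text
clock: 6.0
tool_pos: [0.572, 0.068, 0.0651]
eef_rot: [0.968, -0.252, 0.0, -0.0]
contact_force: [0.2, -0.1, 0.3]
opening: 0.168
```

Emit:
carry_out(
  motion=[
    [[0,0,0,0,0,0,22],[0,0,0,0,0,0,35],[0,0,0,0,0,0,55],[0,0,0,0,0,0,60],[0,0,-20,0,0,0,60],[0,0,-40,0,0,0,60],[0,0,-45,0,0,0,60],[0,0,0,0,0,0,60]],
  ],
)

```text
clock: 6.8
tool_pos: [0.5754, 0.0677, 0.175]
eef_rot: [0.968, -0.252, 0.005, -0.002]
contact_force: [1.2, -0.2, -0.1]
opening: 0.6
```

Run:
```python
from h import *
need(hole(2),.168,YW)
p,K,o,M=cam("wrist");cv2.imwrite("pics/w4.png",p[:,:,::-1])
```

```text
turn az -1.132 then dx -165.0 dy 194.1 dz 7.0 mm; tilt [0.0106 0.0009] t 6.8 op 0.6 [0.5754 0.0677 0.175 ]
```

View pics/w4.png

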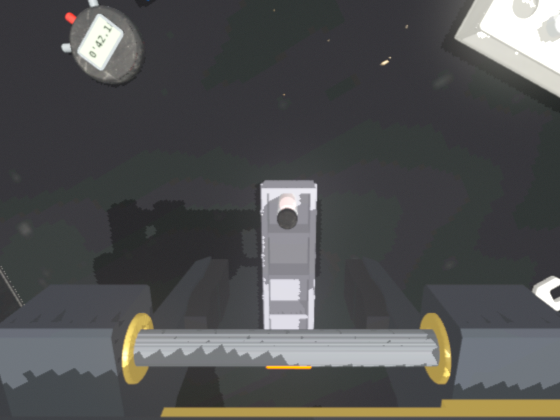

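The black-capped vial stands centred in well 4 at (288,215). On to vial 2 (white).

Emit:
carry_out(
  motion=[
    [[0,0,0,0,0,-0.141,60],[0,0,0,0,0,-0.142,60],[0,0,0,0,0,-0.142,60],[0,0,0,0,0,-0.142,60],[0,0,0,0,0,-0.142,60],[0,0,0,0,0,-0.142,60],[0,0,0,0,0,-0.141,60],[0,0,0,0,0,-0.141,60]],
  ],
)

```text
clock: 7.65
tool_pos: [0.5708, 0.0679, 0.1683]
eef_rot: [0.951, 0.31, -0.001, -0.0]
contact_force: [0.2, 0.4, -0.8]
opening: 0.603
```

Emit:
carry_out(
  motion=[
    [[-27,32,0,0,0,0,60],[-27,32,0,0,0,0,60],[-27,32,0,0,0,0,60],[-28,32,0,0,0,0,60],[-28,33,0,0,0,0,60],[-28,33,0,0,0,0,60],[0,0,0,0,0,0,60],[0,0,0,0,0,0,60]],
  ],
)

```text
clock: 8.45
tool_pos: [0.5501, -0.187, 0.1684]
eef_rot: [0.952, 0.305, -0.001, -0.001]
contact_force: [1.0, 1.3, -0.6]
opening: 0.602
```

```bash
python3 -c "
from h import *
need(hole(2),.064,YW)"
```

```text
turn az -0.002 then dx 4.2 dy 2.0 dz 104.4 mm; tilt [-0.0022  0.001 ] t 8.45 op 0.602 [ 0.5501 -0.187   0.1684]
```

Emit:
carry_out(
  motion=[
    [[3,1,30,0,0,0,60],[0,0,40,0,0,0,60],[0,0,33,0,0,0,60],[0,0,0,0,0,0,50],[0,0,0,0,0,0,20],[0,0,0,0,0,0,5],[0,0,0,0,0,0,5],[0,0,0,0,0,0,5]],
  ],
)

```text
clock: 9.25
tool_pos: [0.5548, -0.1851, 0.068]
eef_rot: [0.952, 0.307, 0.001, 0.0]
contact_force: [0.4, 0.3, 1.1]
opening: 0.173
```

Emit:
carry_out(
  motion=[
    [[0,0,0,0,0,0,5],[0,0,-10,0,0,0,5],[0,0,-25,0,0,0,5],[0,0,-30,0,0,0,5],[0,0,-30,0,0,0,5],[0,0,-10,0,0,0,5],[0,0,0,0,0,0,5]],
  ],
)

```text
clock: 9.95
tool_pos: [0.5551, -0.1855, 0.1735]
eef_rot: [0.952, 0.307, 0.001, 0.001]
contact_force: [0.2, -0.6, -0.3]
opening: 0.163
```

Emit:
carry_out(
  motion=[
    [[0,0,0,0,0,0.141,5],[0,0,0,0,0,0.142,5],[0,0,0,0,0,0.142,5],[0,0,0,0,0,0.142,5],[0,0,0,0,0,0.142,5],[0,0,0,0,0,0.142,5],[0,0,0,0,0,0.141,5],[0,0,0,0,0,0.141,5]],
  ],
)

```text
clock: 10.75
tool_pos: [0.5532, -0.1848, 0.1701]
eef_rot: [0.967, -0.255, -0.002, 0.0]
contact_force: [-0.3, -0.3, -0.4]
opening: 0.165
```

```bash
python3 -c "
from h import *
need(well(3),.169,YG)"
```

```text
turn az -0.006 then dx -145.2 dy -230.5 dz 1.1 mm; tilt [-0.0032  0.0003] t 10.75 op 0.165 [ 0.5532 -0.1848  0.1701]
```

Emit:
carry_out(
  motion=[
    [[-24,-38,0,0,0,0,5],[-24,-38,0,0,0,0,5],[-24,-38,0,0,0,0,5],[-24,-38,0,0,0,0,5],[-24,-39,0,0,0,0,5],[-25,-39,0,0,0,0,5],[0,0,0,0,0,0,5],[0,0,0,0,0,0,5]],
  ],
)

```text
clock: 11.55
tool_pos: [0.5387, 0.0877, 0.1704]
eef_rot: [0.968, -0.25, -0.001, 0.001]
contact_force: [-0.5, -0.2, 0.0]
opening: 0.165
```

```bash
python3 -c "
from h import *
need(well(3),.066,YG)"
```

```text
turn az 0.003 then dx 0.3 dy 0.4 dz 104.4 mm; tilt [-0.0025 -0.001 ] t 11.55 op 0.165 [0.5387 0.0877 0.1704]
```

Emit:
carry_out(
  motion=[
    [[0,0,25,0,0,0,5],[0,0,35,0,0,0,5],[0,0,25,0,0,0,5],[0,0,12,0,0,0,5],[0,0,6,0,0,0,5],[0,0,0,0,0,0,5],[0,0,0,0,0,0,5],[0,0,0,0,0,0,5]],
  ],
)

```text
clock: 12.35
tool_pos: [0.5405, 0.0863, 0.0698]
eef_rot: [0.968, -0.252, 0.001, -0.0]
contact_force: [0.1, 0.4, 0.4]
opening: 0.171
```

```bash
python3 -c "
from h import *
need(well(3),.066,YG)"
```

```text
turn az -0.000 then dx -1.9 dy 0.1 dz 3.8 mm; tilt [0.002  0.0001] t 12.35 op 0.171 [0.5405 0.0863 0.0698]
```

Emit:
carry_out(
  motion=[
    [[-1,0,3,0,0,0,5],[0,0,0,0,0,0,5],[0,0,0,0,0,0,5]],
  ],
)

```text
clock: 12.65
tool_pos: [0.54, 0.0872, 0.0668]
eef_rot: [0.968, -0.252, 0.001, -0.001]
contact_force: [0.7, 0.5, 5.7]
opening: 0.162
```

Emit:
carry_out(
  motion=[
    [[0,0,0,0,0,0,22],[0,0,0,0,0,0,35],[0,0,0,0,0,0,55],[0,0,0,0,0,0,60],[0,0,-20,0,0,0,60],[0,0,-40,0,0,0,60],[0,0,-42,0,0,0,60],[0,0,0,0,0,0,60]],
  ],
)

```text
clock: 13.45
tool_pos: [0.5419, 0.087, 0.1723]
eef_rot: [0.968, -0.252, 0.004, -0.002]
contact_force: [0.3, 0.4, 0.2]
opening: 0.599
```

Emit:
carry_out(
  motion=[
    [[0,0,0,0,0,-0.141,60],[0,0,0,0,0,-0.142,60],[0,0,0,0,0,-0.142,60],[0,0,0,0,0,-0.142,60],[0,0,0,0,0,-0.142,60],[0,0,0,0,0,-0.142,60],[0,0,0,0,0,-0.141,60],[0,0,0,0,0,-0.141,60]],
  ],
)

```text
clock: 14.25
tool_pos: [0.5384, 0.0869, 0.167]
eef_rot: [0.951, 0.31, -0.001, -0.0]
contact_force: [-0.6, 0.1, -0.0]
opening: 0.602
```

Run:
```python
from h import *
need(hole(3),.168,YW)
p,K,o,M=cam("side");cv2.imwrite("pics/s5.png",cv2.resize(p[140:320,180:380,::-1],(800,600)[:1]+(600,),interpolation=2))
```

```text
turn az 0.007 then dx -118.6 dy 231.3 dz -1.0 mm; tilt [-0.0013 -0.    ] t 14.25 op 0.602 [0.5384 0.0869 0.167 ]
```

View pics/s5.png

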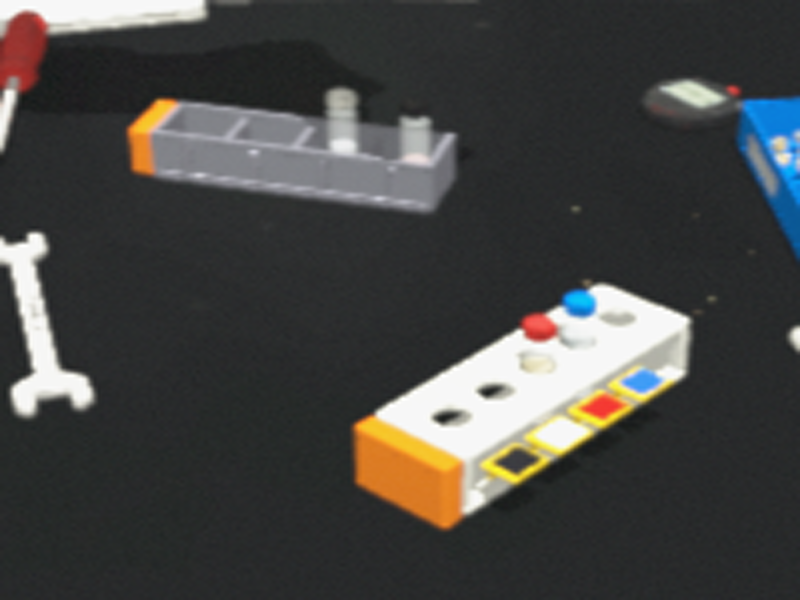

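Side view: the white-capped vial (342,120) and the black-capped one (415,135) stand in wells 3 and 4; red and blue are still in the white rack. Next is red.

Emit:
carry_out(
  motion=[
    [[-19,38,0,0,0,0,60],[-19,38,0,0,0,0,60],[-19,38,0,0,0,0,60],[-19,38,0,0,0,0,60],[-20,39,0,0,0,0,60],[-20,39,0,0,0,0,60],[0,0,0,0,0,0,60],[0,0,0,0,0,0,60]],
  ],
)

```text
clock: 15.1
tool_pos: [0.5784, -0.1688, 0.167]
eef_rot: [0.952, 0.305, -0.001, -0.0]
contact_force: [0.0, 0.6, 0.5]
opening: 0.599
```

```bash
python3 -c "
from h import *
need(hole(3),.064,YW)"
```

```text
turn az -0.004 then dx -2.0 dy 0.3 dz 103.0 mm; tilt [-0.0012  0.0003] t 15.1 op 0.599 [ 0.5784 -0.1688  0.167 ]
```

Emit:
carry_out(
  motion=[
    [[-2,0,30,0,0,0,60],[0,0,40,0,0,0,60],[0,0,32,0,0,0,60],[0,0,0,0,0,0,50],[0,0,0,0,0,0,20],[0,0,0,0,0,0,5],[0,0,0,0,0,0,5],[0,0,0,0,0,0,5]],
  ],
)

```text
clock: 15.9
tool_pos: [0.5779, -0.1687, 0.0669]
eef_rot: [0.952, 0.307, 0.001, 0.0]
contact_force: [0.6, 0.4, -0.6]
opening: 0.167
```

Emit:
carry_out(
  motion=[
    [[0,0,0,0,0,0,5],[0,0,-10,0,0,0,5],[0,0,-25,0,0,0,5],[0,0,-30,0,0,0,5],[0,0,-30,0,0,0,5],[0,0,-10,0,0,0,5],[0,0,0,0,0,0,5]],
  ],
)

```text
clock: 16.6
tool_pos: [0.5783, -0.169, 0.1725]
eef_rot: [0.952, 0.307, 0.001, 0.001]
contact_force: [0.2, -0.5, -0.6]
opening: 0.165
```

Emit:
carry_out(
  motion=[
    [[0,0,0,0,0,0.141,5],[0,0,0,0,0,0.142,5],[0,0,0,0,0,0.142,5],[0,0,0,0,0,0.142,5],[0,0,0,0,0,0.142,5],[0,0,0,0,0,0.142,5],[0,0,0,0,0,0.141,5],[0,0,0,0,0,0.141,5]],
  ],
)

```text
clock: 17.4
tool_pos: [0.5763, -0.1685, 0.169]
eef_rot: [0.967, -0.255, -0.002, 0.0]
contact_force: [0.6, 0.6, -0.4]
opening: 0.165
```

```bash
python3 -c "
from h import *
need(well(2),.169,YG)"
```

```text
turn az -0.006 then dx -195.4 dy -205.0 dz 0.0 mm; tilt [-0.0033  0.0002] t 17.4 op 0.165 [ 0.5763 -0.1685  0.169 ]
```

Emit:
carry_out(
  motion=[
    [[-32,-34,0,0,0,0,5],[-32,-34,0,0,0,0,5],[-32,-34,0,0,0,0,5],[-33,-34,0,0,0,0,5],[-33,-34,0,0,0,0,5],[-33,-34,0,0,0,0,5],[0,0,0,0,0,0,5],[0,0,0,0,0,0,5]],
  ],
)

```text
clock: 18.2
tool_pos: [0.5055, 0.1056, 0.1696]
eef_rot: [0.968, -0.25, -0.001, 0.001]
contact_force: [0.2, -0.5, -0.2]
opening: 0.165
```

Emit:
carry_out(
  motion=[
    [[0,0,25,0,0,0,5],[0,0,35,0,0,0,5],[0,0,20,0,0,0,5],[0,0,0,0,0,0,5],[0,0,0,0,0,0,5]],
  ],
)

```text
clock: 18.7
tool_pos: [0.5068, 0.1026, 0.0906]
eef_rot: [0.967, -0.253, -0.0, 0.001]
contact_force: [0.1, 0.4, -0.2]
opening: 0.169
```

```bash
python3 -c "
from h import *
need(well(2),.066,YG)"
```

```text
turn az -0.003 then dx -2.6 dy -2.2 dz 24.6 mm; tilt [-0.0008 -0.0015] t 18.7 op 0.169 [0.5068 0.1026 0.0906]
```

Emit:
carry_out(
  motion=[
    [[-1,-1,14,0,0,0,5],[0,0,7,0,0,0,5],[0,0,2,0,0,0,5],[0,0,0,0,0,0,5],[0,0,0,0,0,0,5]],
  ],
)

```text
clock: 19.2
tool_pos: [0.5067, 0.1057, 0.0684]
eef_rot: [0.968, -0.252, 0.0, -0.0]
contact_force: [-0.3, -0.3, 0.7]
opening: 0.163
```

```bash
python3 -c "
from h import *
need(well(2),.066,YG)"
```

```text
turn az -0.000 then dx -0.9 dy 0.5 dz 2.4 mm; tilt [ 0.0009 -0.    ] t 19.2 op 0.163 [0.5067 0.1057 0.0684]
```

Emit:
carry_out(
  motion=[
    [[0,0,2,0,0,0,5],[0,0,0,0,0,0,5],[0,0,0,0,0,0,5]],
  ],
)

```text
clock: 19.5
tool_pos: [0.5064, 0.1059, 0.0659]
eef_rot: [0.968, -0.252, 0.0, -0.0]
contact_force: [0.1, 0.0, 1.0]
opening: 0.167
```

Emit:
carry_out(
  motion=[
    [[0,0,0,0,0,0,22],[0,0,0,0,0,0,35],[0,0,0,0,0,0,55],[0,0,0,0,0,0,60],[0,0,-20,0,0,0,60],[0,0,-40,0,0,0,60],[0,0,-43,0,0,0,60],[0,0,0,0,0,0,60]],
  ],
)

```text
clock: 20.3
tool_pos: [0.5092, 0.1061, 0.1732]
eef_rot: [0.968, -0.252, 0.004, -0.002]
contact_force: [0.8, -0.6, 0.3]
opening: 0.602
```

Emit:
carry_out(
  motion=[
    [[0,0,0,0,0,-0.141,60],[0,0,0,0,0,-0.142,60],[0,0,0,0,0,-0.142,60],[0,0,0,0,0,-0.142,60],[0,0,0,0,0,-0.142,60],[0,0,0,0,0,-0.142,60],[0,0,0,0,0,-0.141,60],[0,0,0,0,0,-0.141,60]],
  ],
)

```text
clock: 21.1
tool_pos: [0.5059, 0.1058, 0.1682]
eef_rot: [0.951, 0.31, -0.0, -0.0]
contact_force: [-0.2, -0.5, -0.1]
opening: 0.596
```

```bash
python3 -c "
from h import *
need(hole(4),.168,YW)"
```

```text
turn az 0.007 then dx -75.7 dy 265.7 dz 0.2 mm; tilt [-0.001  0.   ] t 21.1 op 0.596 [0.5059 0.1058 0.1682]
```

Emit:
carry_out(
  motion=[
    [[-12,44,0,0,0,0,60],[-12,44,0,0,0,0,60],[-13,44,0,0,0,0,60],[-13,44,0,0,0,0,60],[-13,45,0,0,0,0,60],[-13,45,0,0,0,0,60],[0,0,0,0,0,0,60],[0,0,0,0,0,0,60]],
  ],
)

```text
clock: 21.9
tool_pos: [0.5993, -0.1558, 0.1678]
eef_rot: [0.952, 0.305, -0.001, -0.0]
contact_force: [0.4, 0.3, -0.5]
opening: 0.599
```

```bash
python3 -c "
from h import *
need(hole(4),.064,YW)"
```

```text
turn az -0.002 then dx 0.9 dy -1.3 dz 103.8 mm; tilt [-0.0012  0.0004] t 21.9 op 0.599 [ 0.5993 -0.1558  0.1678]
```

Emit:
carry_out(
  motion=[
    [[0,0,30,0,0,0,60],[0,0,40,0,0,0,60],[0,0,33,0,0,0,60],[0,0,0,0,0,0,50],[0,0,0,0,0,0,20],[0,0,0,0,0,0,5],[0,0,0,0,0,0,5],[0,0,0,0,0,0,5]],
  ],
)

```text
clock: 22.7
tool_pos: [0.6004, -0.1539, 0.0668]
eef_rot: [0.952, 0.307, 0.001, 0.0]
contact_force: [-0.6, 0.5, -0.3]
opening: 0.168
```

Emit:
carry_out(
  motion=[
    [[0,0,0,0,0,0,5],[0,0,-10,0,0,0,5],[0,0,-25,0,0,0,5],[0,0,-30,0,0,0,5],[0,0,-30,0,0,0,5],[0,0,-10,0,0,0,5],[0,0,0,0,0,0,5]],
  ],
)

```text
clock: 23.4
tool_pos: [0.6009, -0.1548, 0.1727]
eef_rot: [0.952, 0.307, 0.002, 0.001]
contact_force: [0.9, 0.6, -0.5]
opening: 0.165
```

Emit:
carry_out(
  motion=[
    [[0,0,0,0,0,0.141,5],[0,0,0,0,0,0.142,5],[0,0,0,0,0,0.142,5],[0,0,0,0,0,0.142,5],[0,0,0,0,0,0.142,5],[0,0,0,0,0,0.142,5],[0,0,0,0,0,0.141,5],[0,0,0,0,0,0.141,5]],
  ],
)

```text
clock: 24.2
tool_pos: [0.5988, -0.1542, 0.169]
eef_rot: [0.967, -0.255, -0.002, 0.0]
contact_force: [-0.2, -0.3, -0.7]
opening: 0.163
```

```bash
python3 -c "
from h import *
need(well(1),.169,YG)"
```

```text
turn az -0.006 then dx -246.1 dy -181.6 dz 0.0 mm; tilt [-0.0032  0.0002] t 24.2 op 0.163 [ 0.5988 -0.1542  0.169 ]
```

Emit:
carry_out(
  motion=[
    [[-35,-26,0,0,0,0,5],[-35,-26,0,0,0,0,5],[-35,-26,0,0,0,0,5],[-35,-26,0,0,0,0,5],[-35,-26,0,0,0,0,5],[-35,-26,0,0,0,0,5],[-36,-26,0,0,0,0,5],[0,0,0,0,0,0,5]],
  ],
)

```text
clock: 25.0
tool_pos: [0.4696, 0.1311, 0.1692]
eef_rot: [0.969, -0.246, -0.003, -0.0]
contact_force: [0.9, -0.4, 1.1]
opening: 0.167
```

Emit:
carry_out(
  motion=[
    [[0,0,0,0,0,0,5],[0,0,25,0,0,0,5],[0,0,35,0,0,0,5],[0,0,20,0,0,0,5],[0,0,12,0,0,0,5],[0,0,8,0,0,0,5],[0,0,0,0,0,0,5],[0,0,0,0,0,0,5]],
  ],
)

```text
clock: 25.8
tool_pos: [0.4744, 0.124, 0.0713]
eef_rot: [0.968, -0.252, 0.0, -0.0]
contact_force: [0.5, 0.3, 0.2]
opening: 0.166
```

```bash
python3 -c "
from h import *
need(well(1),.066,YG)"
```

```text
turn az -0.001 then dx -1.9 dy 0.7 dz 5.3 mm; tilt [ 0.001  -0.0001] t 25.8 op 0.166 [0.4744 0.124  0.0713]
```

Emit:
carry_out(
  motion=[
    [[-1,0,3,0,0,0,5],[0,0,2,0,0,0,5],[0,0,0,0,0,0,5],[0,0,0,0,0,0,5]],
  ],
)

```text
clock: 26.2
tool_pos: [0.4731, 0.125, 0.066]
eef_rot: [0.968, -0.252, 0.0, -0.0]
contact_force: [0.2, -0.1, 0.6]
opening: 0.163
```

Emit:
carry_out(
  motion=[
    [[0,0,0,0,0,0,22],[0,0,0,0,0,0,35],[0,0,0,0,0,0,55],[0,0,0,0,0,0,60],[0,0,-20,0,0,0,60],[0,0,-40,0,0,0,60],[0,0,-45,0,0,0,60],[0,0,-40,0,0,0,60]],
  ],
)

```text
clock: 27.0
tool_pos: [0.4728, 0.1247, 0.2126]
eef_rot: [0.968, -0.252, -0.0, 0.0]
contact_force: [1.2, 0.2, -0.6]
opening: 0.597
```

Emit:
carry_out(
  motion=[
    [[-40,0,0,0,0,0,60],[-40,0,0,0,0,0,60],[0,0,0,0,0,0,60],[0,0,0,0,0,0,60],[0,0,0,0,0,0,60]],
  ],
)

```text
clock: 27.5
tool_pos: [0.4044, 0.1635, 0.2109]
eef_rot: [0.968, -0.252, 0.001, -0.0]
contact_force: [0.3, -0.6, 0.8]
opening: 0.601
```

Run:
```python
from h import *
print(readout.get_state()["clock"])
a,K,o,M=cam("side");b,K2,o2,M2=cam("wrist")
A=cv2.resize(a[150:205,205:305,::-1],(800,440)[:1]+(440,),interpolation=2)
for i,c in zip((1,2,3,4),"brwk"):
    for z in(.004,.064):
        u=(proj([*well(i),z],K,o,M)-(205,150))*8+3.5;cv2.drawMarker(A,tuple(int(v) for v in u),(0,255,0),0,14,1)
cv2.imwrite("pics/f1.png",A);cv2.imwrite("pics/f2.png",b[:,:,::-1])
```

```text
27.5
```

View pics/f1.png

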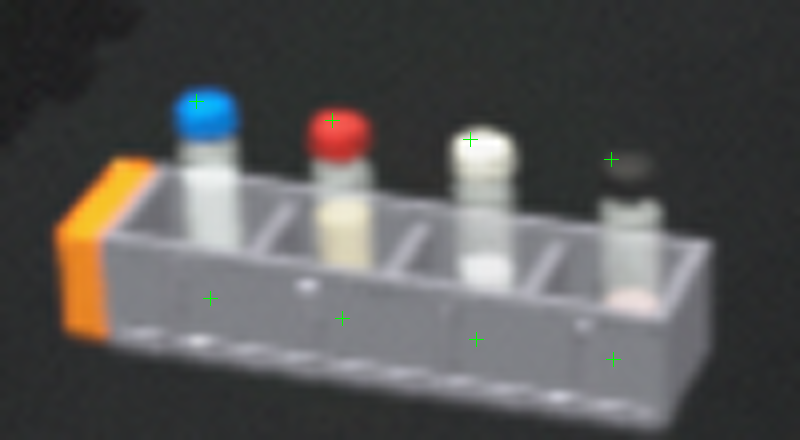

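View pics/f2.png

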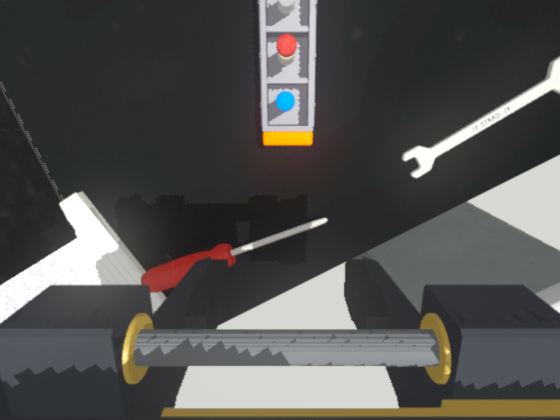

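The side view shows all four vials upright in wells 1 to 4, in the order blue, red, white, black. Their tops are within about 20 px (x8, roughly 4 mm) of the predicted markers. The wrist view shows the gripper clear of everything.

```bash
python3 -c "
from h import *
print(ticket.finish_job(),readout.get_state()['clock'])"
```

```text
the job is handed in; nothing more can be done
the job is handed in; nothing more can be done
```

All four vials are in the grey rack in reverse order, and the job is handed in; no verdict was given. In the white rack the order from the orange end was black, white, red, blue; in the grey rack it is now blue, red, white, black.

- **Placement:** in the last side view all four vials stand upright. Their tops are within about 2–5 mm of the predicted spots; black is furthest off, with 13 mm allowed. The wells hide the vial bottoms, so I judged seating from the top heights and the release height, which was within about 1 mm of the well floor.
- **Gripper and time:** the wrist view shows the gripper clear of everything. The arm work ended at 27.5 s of the 104 s allowed.
- **Odd readings:** the white vial met the well floor with about 5.7 N just before release. Measured tool positions wandered by 2–3 mm while settling. Nothing tipped in any picture I took.

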